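# Hold the pot carrier against the jig's stop

## Task

Slide the wooden carrier, with the painted pot standing on it, along its channel in the decorating jig so that the pot goes under the blue bridge, and press the carrier's nose against the brass spring plunger until the nose is hard up against the two red stop posts. Finish while still holding it there with the gripper, pressed firmly but not forced, so that the plunger cannot push it back; do not let go. Keep the carrier down in its channel and the pot standing in its nest, and leave the other things on the table alone.

Things in the scene. Friction and masses are not known exactly. Their poses are not given: they have to be found in the camera images.
- jig: Decorating jig, fixed: plywood bed 460 x 140 x 12 mm (its x from -240 to +220 mm) with two aluminium rails along x, 10 mm high above the bed, 12 mm wide, 68 mm apart inside. Origin on the table under the channel's middle; x is the way the carrier is pushed, z up. At the +x end an aluminium housing, 86 mm high, behind two red stop posts and a brass plunger.
- stop_face (a point): The plane of the two red stop posts' faces (hard stop), midway between them, 52 mm above the table; 160 mm along the jig's x from its origin. Posts: 18 mm wide each, 34 mm apart inside, up to 78 mm above the table. Axes as the jig's.
- plunger_face (a point): Centre of the front of the brass plunger head (22 mm diameter), 52 mm above the table; at rest 20 mm in front (-x) of the stop faces, moves with the plunger. Axes as the jig's.
- plunger (a joint): How far the spring plunger is pushed in, m: 0 at rest, 0.020 when the carrier's nose meets the red stop posts. It pushes back with 5 N at the start of its stroke, rising 0.25 N per mm to 10 N at the stop (sliding the carrier adds a drag of 2 to 8 N); it pushes the carrier back when let go.
- bridge (a point): Centre of the blue bridge's underside, 145 mm above the table, 103 mm along the jig's x; 30 mm long in x, 18 mm thick (a white cap on it reaches 193 mm above the table), on two legs with 114 mm clear between them. A brass nozzle hangs under it with its tip 124 mm above the table. The pot's rim passes 20 mm below the nozzle. Axes as the jig's.
- post (a point): Centre of the carrier's orange round upright grip post, 18 mm diameter, standing 50 mm tall out of the carrier's board; this point is 25 mm below its top and 53 mm above the table. Axes: x along the carrier towards its nose, z up.
- nose (a point): Centre of the front face of the carrier's nose, 52 mm above the table, 155 mm in front of the post's axis along the carrier's x. Axes as the post's.
- carrier: Loose wooden carrier: board 170 x 64 x 16 mm lying on the jig's bed between the rails (2 mm play each side). At its +x end the nose, a full-width wall 12 mm thick with its top 74 mm above the table; the post's axis is 155 mm behind the nose's front face. With the pot it weighs about 0.4 kg. Origin under the middle of the board, 12 mm above the table; x towards the nose.
- pot_mid (a point): Centre (half-way up) of the small orange painted pot that stands loose in a shallow four-cleat nest (5 mm high) on the carrier, 98 mm in front of the post's axis. Pot 72 mm across, 76 mm tall, red rim 52 mm across; rim 104 mm above the table. z up along its axis.
- pot: The same pot; origin under its foot.
- stop: The two red stop posts as one fixed solid; origin and axes at the jig's origin.
- brush: Bystander: paint brush lying on the table; origin under its middle.
- pot_a_mid (a point): Bystander: yellow pot with blue band, 76 mm across, 78 mm tall, beside the jig; point at its centre, half-way up.
- pot_b_mid (a point): Bystander: green pot with orange band, 76 mm across, 78 mm tall, beside the jig; point at its centre, half-way up.
- pot_c_mid (a point): Bystander: orange pot with blue band, 76 mm across, 78 mm tall, on the left; point at its centre, half-way up.
- bottle_mid (a point): Bystander: white glue bottle with red cap, 44 mm across, 110 mm tall, beside the jig; point at its centre, half-way up.
- bowl_mid (a point): Bystander: blue bowl, 110 mm across, 40 mm tall; point at its centre, half-way up.
- reel_mid (a point): Bystander: yellow trim reel lying flat, 80 mm across, 20 mm tall; point at its centre, half-way up.
Things that resemble listed ones, but are neither listed nor needed, are in the scene too. There is more than one size of the carrier; the job needs the smaller.

How it is judged (in metres and radians):
On the way, in this order (a step that is already met when the one before it is completed fails the run):
1. the pot has come under the bridge and the carrier's nose touches the plunger (value of joint plunger above 0.002 m and horizontal distance between pot_mid and bridge below 0.03 m).
2. the nose is pressed against the stop posts (value of joint plunger above 0.0182 m and contact force between carrier and stop above 1 N), for 0.3 s.
At the end, for the whole second after the job is handed in: For the last second the fingers press the carrier (over 2 N): nose on the red stops with 1 to 50 N, plunger in over 18.2 mm, carrier at rest, flat in its channel (within 4 mm, 0.05 rad), pot upright (0.15 rad) in its nest (all of step 2 and contact force between carrier and stop below 50 N and contact force between the fingers and carrier above 2 N and x of nose in the frame of stop_face above -0.0018 m and y of nose in the frame of stop_face between -0.006 and 0.006 m and z of carrier in the frame of jig below 0.016 m and angle between the z axis of carrier and the z axis of jig, either way round below 0.05 rad and linear speed of carrier below 0.01 m/s and angle between pot_mid's own z axis and vertical below 0.15 rad and z of pot_mid in the frame of post between 0.005 and 0.025 m and horizontal distance between pot_mid and post between 0.092 and 0.104 m); the arm keeps its last pose, push and grip.
It fails at once if the carrier is lifted out of its channel (10 mm) (z of carrier in the frame of jig above 0.022 m).
It fails at once if the pot is tipped over (angle between pot_mid's own z axis and vertical above 0.35 rad).
It fails at once if the nose is forced against the stop (over 80 N) (contact force between carrier and stop above 80 N).
It fails at once if a bystander is disturbed (moved over 30 mm) (distance of any of pot_a_mid, pot_b_mid, pot_c_mid, bottle_mid, bowl_mid, reel_mid, brush from where it was at the start of the episode above 0.03 m).
It also fails if it takes over 53 s, if anything falls off the work surface, if the arm or the gripper's body presses on something with over 40 N, if the wrist force passes 120 N, or if a joint passes its speed limit or range.

## Robot

A 6-joint arm with a two-finger parallel gripper is mounted at the origin on the work surface. World frame = base frame: x ahead of the robot, y to its left, z up, the work surface at z = 0. Lengths are in m, angles in degrees, forces in N, time in s.
With the tool pointing down it reaches from about 0.375 to 0.925 m from the base axis. Payload 5.7 kg.
Tool frame: the origin (TCP) lies at the very end of the fingers, on their centre line; the grasp point (between the pads) lies manip.tcp_to_grasp behind it (manip.tcp_to_grasp is the distance from the TCP to the grasp point, in m); y points along the fingers, x is the direction in which the jaws open and shut, and the axes are right-handed (so a half turn about y gives the same grasp; the last joint's range is limited). The gripper opens to 85 mm and grips with 20 to 120 N. Pads are 22 mm wide; open, the fingers measure 114 mm over their backs; the gripper's body (76 mm by 85 mm) begins 54 mm behind the grasp point. The pads swing forward as they close: fully open they stand 13 mm farther back than shut.
Start: joints at [-82.684, 20.558, 86.54, -0, 72.909, -6.595], TCP at [0.144, -0.582, 0.231] pointing down, gripper open.
Joint ranges: [-170.27, 170.27], [-57.76, 135], [12.27, 136.19], [-55.21, 235.2], [11.17, 155.16], [-170.74, 170.74]. Speed limits (degrees/s): [136.94, 136.94, 180, 180, 180, 180].

## Interface

Orientations are given as a 3x3 rotation matrix whose columns are the frame's x, y, z axes.
In Python, from plant import manip gives the robot as it stands.
- The arm moves only by the shell command python3 -m creep 'ROWS' [FORCE]. ROWS is JSON, one flat list of numbers, 5 for each row, row after row: the shift along the tool's x, y, z as a fraction of full scale, then the turn about the tool's y as a fraction of full scale, then the closure, from 0 (fully open) to 1 (shut). In form: [x, y, z, yaw, claw, x, y, z, yaw, claw, ...]. A call has 1 to 12 rows; each row shifts and turns the pose as measured when the row begins, along the tool's axes as they then stand; what a row does not reach is not made up. Full scale, the value 1, is 0.4 m for a shift and 0.5 rad for a turn. A row lasts 1/8 s, in which the tool goes at most 62.5 mm and 10.7 degrees, less where a joint would pass 70% of its speed; a pose out of reach is approached as far as the arm can. A call with a number of a shift or a turn outside -1 to 1 is refused whole. A call with a gripper value outside its range is refused whole. The fingers move at their own pace and stop on an object; FORCE is the grip in N (left out, the last holds). Time passes only in rows, so rows that do not move let the fingers close. It gives the time, the measured TCP pose, the force and the opening at its end, in the units of the state.
- manip.get_obs(): the state, without advancing time (a new reading comes with each control period).
- manip.get_image(name): name is "scene" or "side" or "wrist"; returns a dict with "frame" (384x512x3 uint8, red, green, blue), "depth" (384x512 float32, m along the optical axis (not along the pixel's ray), 0 where there is no reading), "mtx" (3x3 intrinsics, pixels), "k1" (the pictures are not rectified: a ray, as slopes to the right and down, at radius r is drawn at 1 + k1 r^2 times it, then the intrinsics apply), "R" (3x3) and "t" (3): a world point X has camera coordinates R X + t. Camera axes: x right, y down, z forward; pixel columns grow to the right and rows downward; lengths in m; the calibration is good to about 2 mm. A picture is of the moment at which its call begins.
- manip.sign_off(): hands the job in, once; it reports no verdict.
The state is a dict: "t": time; "joint_positions": joint angles; "dq": joint speeds; "joint_efforts": joint torques, N m; "ee_pos": TCP position; "ee_rot": TCP orientation; "ft_force": force on the tool from outside, world axes, zero at the start; "wrist_torque": the same for the moment, N m; "finger_gap": finger opening in m.
Only numpy, scipy, OpenCV 4.12 (cv2) and the standard library are available. Lean on these libraries where they do the work, as an engineer would, in place of code of your own. Each camera call takes 0.05 s, during which the arm holds its last target.

## Working session

There is one attempt and no reset: what is moved stays moved. The work goes in short steps, Python scripts to look and compute and a shell command to move; the robot and the scene stay as the last step left them, time stands still between calls to the robot, and variables do not carry over. Pictures are saved under pics/ and viewed, and the job is handed in when it is done.

```bash
ls; mkdir -p pics; python3 - <<'E'
from plant import manip
import cv2,numpy as np
o=manip.get_obs(); print(o, manip.tcp_to_grasp)
for n in ["scene","side","wrist"]:
    d=manip.get_image(n); cv2.imwrite(f"pics/{n}0.png",d["frame"][:,:,::-1]); np.savez(f"{n}0.npz",**d)
    print(n,d["mtx"],d["k1"],d["R"],d["t"])
E
```

```text
pics
{'t': 0.0, 'joint_positions': array([-8.26823766e+01,  2.05977343e+01,  8.66012688e+01, -1.45623330e-03,
        7.29092040e+01, -6.59649506e+00]), 'dq': array([ 0.00024615, -0.0196575 ,  0.05307235,  0.09307395,  0.05033113,
       -0.07730027]), 'joint_efforts': array([ 1.69753021e-03, -5.27628279e+01, -2.78624940e+01, -1.23695581e-04,
        1.30617528e-02,  1.84497111e-05]), 'ee_pos': array([ 0.14415536, -0.58169499,  0.23044054]), 'ee_rot': array([[ 2.40474257e-01, -2.64642291e-04,  9.70655481e-01],
       [-9.70653698e-01,  1.87009290e-03,  2.40474325e-01],
       [-1.87885560e-03, -9.99998216e-01,  1.92833183e-04]]), 'ft_force': array([-0.95204425, -0.52619782,  0.49271184]), 'wrist_torque': array([ 0.02845055, -0.01622147,  0.00436426]), 'finger_gap': 0.08535428772738711} 0.0187
scene [[358.74652039   0.         254.31666537]
 [  0.         358.74652039 189.07150236]
 [  0.           0.           1.        ]] -0.005156395629283395 [[ 0.85269058  0.52238517 -0.00570176]
 [ 0.29252747 -0.48647912 -0.8232653 ]
 [-0.43283537  0.70032264 -0.56762817]] [-0.43698533 -0.06834086  1.51639171]
side [[382.19331863   0.         262.70946513]
 [  0.         382.19331863 197.8900951 ]
 [  0.           0.           1.        ]] 0.0002633646011872941 [[-0.95482786 -0.29712772 -0.00434369]
 [-0.20323866  0.66363727 -0.7199164 ]
 [ 0.21678975 -0.68651343 -0.6940472 ]] [0.48293416 0.17083426 1.08209984]
wrist [[282.38228359   0.         251.6652495 ]
 [  0.         282.38228359 194.10201274]
 [  0.           0.           1.        ]] -0.06909701564511946 [[ 0.24033777 -0.97068765 -0.00180173]
 [-0.92918354 -0.23059771  0.28886439]
 [-0.28081257 -0.06775089 -0.95736833]] [-0.59866399 -0.03758036  0.38001609]
```

View pics/scene0.png

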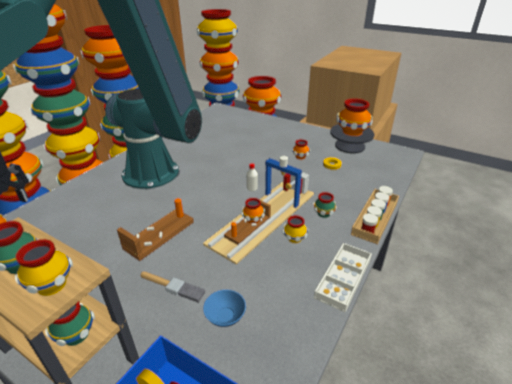

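View pics/side0.png

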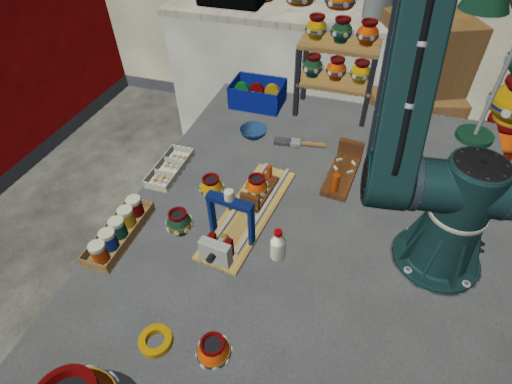

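View pics/wrist0.png

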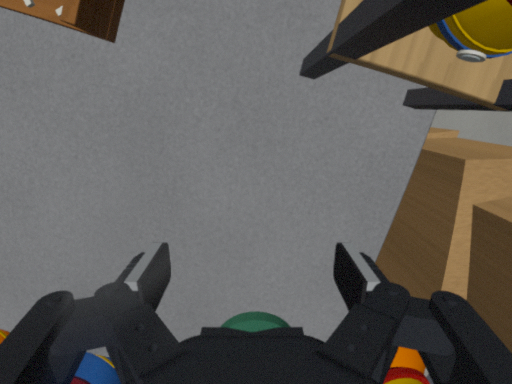

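Candidates for the carrier: the small one lying in the jig, with its post at scene (236,229) and the pot at (254,208), or the bigger look-alike loose on the table at scene (157,232), post (180,207). By the description, I choose the one in the jig. Candidates for the pot: on the carrier (254,208), yellow (296,228), green (325,204), orange (301,149). I choose the one on the carrier. Next is a close crop to check this.

```bash
python3 - <<'E'
import cv2,numpy as np
a=np.load("scene0.npz")["frame"][140:265,195:345,::-1]; cv2.imwrite("pics/c1.png",cv2.resize(a,None,fx=5,fy=4.8,interpolation=cv2.INTER_CUBIC))
a=np.load("side0.npz")["frame"][155:275,190:310,::-1]; cv2.imwrite("pics/c2.png",cv2.resize(a,None,fx=5,fy=5,interpolation=cv2.INTER_CUBIC))
E
```

```text
(no output)
```

View pics/c1.png

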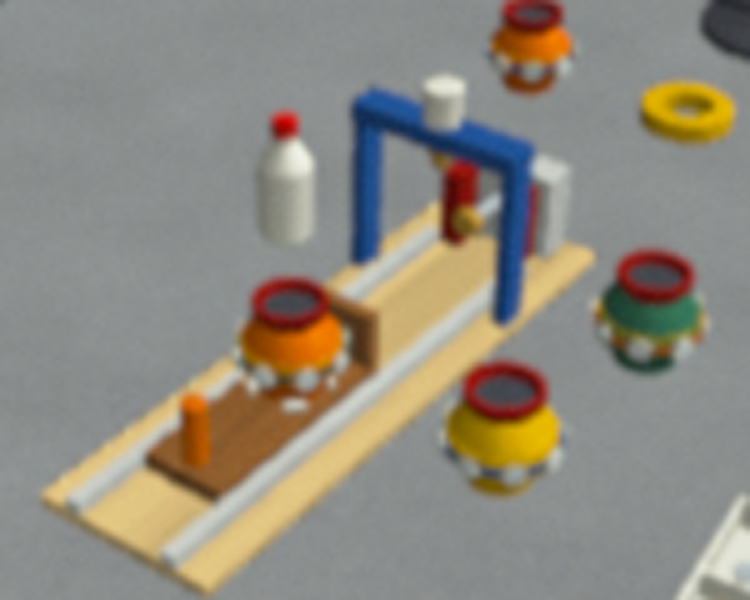

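View pics/c2.png

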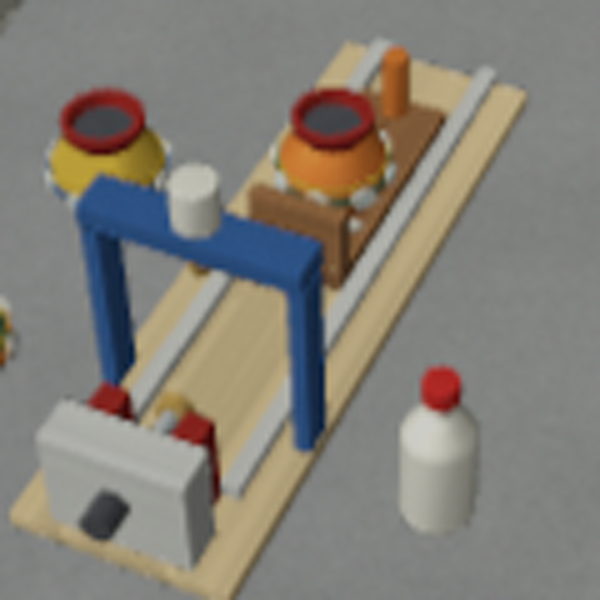

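The crops confirm it: the small carrier, with pot and orange post (scene crop (195,430), side crop (396,80)), sits in the jig's channel, and the bridge and red stops lie beyond it. Next I measure the jig axis and the post.

```bash
cat > h.py <<'E'
import numpy as np,cv2
def ray(d,uv):
    K=d["mtx"];k=float(d["k1"]);R=d["R"];t=d["t"]
    p=cv2.undistortPoints(np.array([[uv]],float),K,np.array([k,0,0,0.]))[0,0]
    return -R.T@t, R.T@np.array([p[0],p[1],1])
def onz(d,uv,z):
    c,r=ray(d,uv); return c+r*(z-c[2])/r[2]
def proj(d,X):
    X=np.array(X,float); p=cv2.projectPoints(X.reshape(-1,1,3),cv2.Rodrigues(d["R"])[0],d["t"],d["mtx"],np.array([float(d["k1"]),0,0,0]))[0][:,0]; return p
def tri(d1,u1,d2,u2):
    A=[];b=[]
    for d,u in((d1,u1),(d2,u2)):
        c,r=ray(d,u); r=r/np.linalg.norm(r); P=np.eye(3)-np.outer(r,r);A.append(P);b.append(P@c)
    return np.linalg.lstsq(np.vstack(A),np.hstack(b),rcond=None)[0]
E
cat > m.py <<'E'
from h import *
S=dict(np.load("scene0.npz"));D=dict(np.load("side0.npz"))
sc=lambda x,y:(195+(x+.5)/5-.5,140+(y+.5)/4.8-.5)
sd=lambda x,y:(190+(x+.5)/5-.5,155+(y+.5)/5-.5)
for n,p in dict(A=(45,492),B=(212,582),C=(594,252)).items(): print("sc",n,onz(S,sc(*p),.012))
for n,p in dict(A=(526,92),B=(345,42),Cc=(14,515)).items(): print("sd",n,onz(D,sd(*p),.012))
# orange post masks
for n,d,(x0,x1,y0,y1) in(("sc",S,(225,240,218,240)),("sd",D,(262,277,160,182))):
    h=cv2.cvtColor(d["frame"],cv2.COLOR_RGB2HSV)[y0:y1,x0:x1]
    m=((h[...,0]>4)&(h[...,0]<16)&(h[...,1]>190)&(h[...,2]>110)).astype(np.uint8)
    k,l,st,ce=cv2.connectedComponentsWithStats(m)
    for i in range(1,k):
        if st[i,4]>20: print(n,"post",st[i],ce[i]+[x0,y0]); c=ce[i]+[x0,y0]
    d["c"]=c
    print(onz(d,c,.053))
print("tri",tri(S,S["c"],D,D["c"]))
# red rim ellipses
for n,d,(x0,x1,y0,y1) in(("sc",S,(240,270,195,215)),("sd",D,(246,270,170,190))):
    h=cv2.cvtColor(d["frame"],cv2.COLOR_RGB2HSV)[y0:y1,x0:x1]
    m=((h[...,0]>173)|(h[...,0]<4))&(h[...,1]>130)&(h[...,2]>60)
    ys,xs=np.nonzero(m); hull=cv2.convexHull(np.stack([xs,ys],1).astype(np.int32))
    mm=np.zeros(m.shape,np.uint8);cv2.fillConvexPoly(mm,hull,1); M=cv2.moments(mm,True)
    c=np.array([M["m10"]/M["m00"]+x0,M["m01"]/M["m00"]+y0]); d["r"]=c; print(n,"rim",c,xs.min()+x0,xs.max()+x0,ys.min()+y0,ys.max()+y0,onz(d,c,.102))
print("tri rim",tri(S,S["r"],D,D["r"]))
# bridge cap
E
python3 m.py
```

```text
sc A [ 0.46363773 -0.23071239  0.012     ]
sc B [ 0.60065271 -0.24352566  0.012     ]
sc C [0.65101138 0.20681961 0.012     ]
sd A [ 0.46122856 -0.23410774  0.012     ]
sd B [ 0.59905329 -0.25013631  0.012     ]
sd Cc [0.64808034 0.20654257 0.012     ]
sc post [ 6  4  7 16 79] [233.69620253 230.27848101]
[ 0.54170318 -0.17165163  0.053     ]
sd post [ 5  5  4 13 47] [268.57446809 171.46808511]
[ 0.53741826 -0.16841621  0.053     ]
tri [ 0.53908651 -0.17001518  0.05091933]
sc rim [252.50434783 202.47826087] 246 259 198 207 [ 0.55035429 -0.07202513  0.102     ]
sd rim [256.1483871  178.33548387] 249 264 173 184 [ 0.548189   -0.06970856  0.102     ]
tri rim [ 0.5490278  -0.07076536  0.10077998]
```

```bash
python3 -m creep '[0,0,0,0.35,0.4, 0,0,0,0.35,0.4, -0.1,0,0.08,0,0.4, -0.11,0,0.087,0,0.4, -0.11,0,0.087,0,0.4, -0.11,0,0.087,0,0.4, -0.11,0,0.087,0,0.4, -0.11,0,0.087,0,0.4, -0.11,0,0.087,0,0.4, 0,0,0,0,0.4]' 80; cat > st.py <<'E'
from plant import manip
import numpy as np
o=manip.get_obs(); np.set_printoptions(precision=4,suppress=True)
R=o["ee_rot"]; print(o["t"],o["ee_pos"],"gap",o["finger_gap"],"F",o["ft_force"]); print(R)
def to(p):
    d=R.T@(np.array(p)-o["ee_pos"]); print("tool shift",d,"frac",d/.4)
E
python3 -c "
from st import *
to([.539,-.170,.12])"
```

```text
t: 1.4
ee_pos: [0.4268, -0.3008, 0.2286]
ee_rot: [[-0.122, -0.0, 0.993], [-0.993, 0.004, -0.122], [-0.003, -1.0, -0.001]]
ft_force: [-0.2, -0.8, -0.3]
finger_gap: 0.051
1.4 [ 0.4268 -0.3008  0.2286] gap 0.05102072123512642 F [-0.2271 -0.8383 -0.2845]
[[-0.1219 -0.0002  0.9925]
 [-0.9925  0.0035 -0.1219]
 [-0.0035 -1.     -0.0006]]
tool shift [-0.1431  0.1091  0.0955] frac [-0.3578  0.2727  0.2388]
```

```bash
python3 -m creep '[-0.12,0,0.08,-0.03,0.4, -0.12,0.06,0.08,0,0.4, -0.12,0.1,0.08,0,0.4, 0,0.04,0,0,0.4, 0,0,0,0,0.4]'; python3 - <<'E'
from st import *
import cv2
from h import *
to([.539,-.170,.12])
for n in ["scene","side","wrist"]:
    d=manip.get_image(n); np.savez(f"{n}1.npz",**d); f=d["frame"][:,:,::-1].copy()
    q=proj(d,[[.539,-.170,.078]])[0]; print(n,q)
    if n=="wrist": cv2.imwrite("pics/w1.png",f)
    else:
        x,y=int(q[0]),int(q[1]); cv2.imwrite(f"pics/{n}1.png",cv2.resize(f[max(0,y-70):y+70,max(0,x-70):x+70],None,fx=4,fy=4,interpolation=cv2.INTER_CUBIC))
E
```

```text
t: 2.02
ee_pos: [0.5366, -0.1743, 0.151]
ee_rot: [[-0.109, 0.0, 0.994], [-0.994, -0.001, -0.109], [0.001, -1.0, 0.0]]
ft_force: [0.3, 0.1, -0.3]
finger_gap: 0.0515
2.025 [ 0.5366 -0.1743  0.151 ] gap 0.051515611887486705 F [ 0.2886  0.1049 -0.3356]
[[-0.1091  0.0004  0.994 ]
 [-0.994  -0.0007 -0.1091]
 [ 0.0007 -1.      0.0005]]
tool shift [-0.0046  0.031   0.0019] frac [-0.0114  0.0775  0.0046]
scene [232.9697 223.6117]
side [268.3006 165.2661]
wrist [245.41   202.5242]
```

View pics/w1.png

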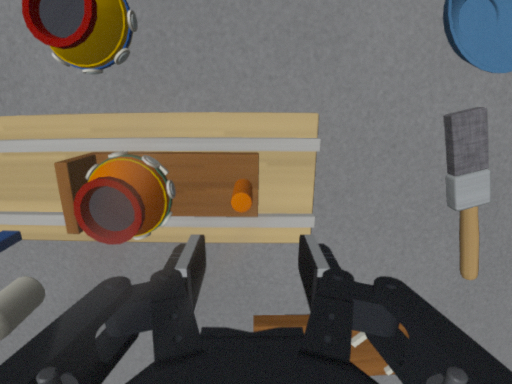

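View pics/side1.png

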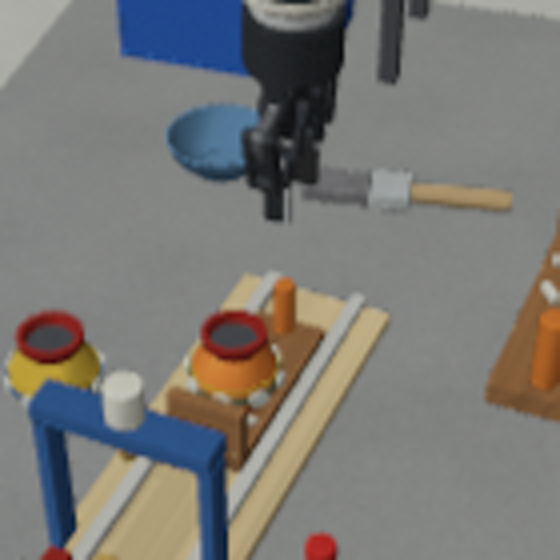

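View pics/scene1.png

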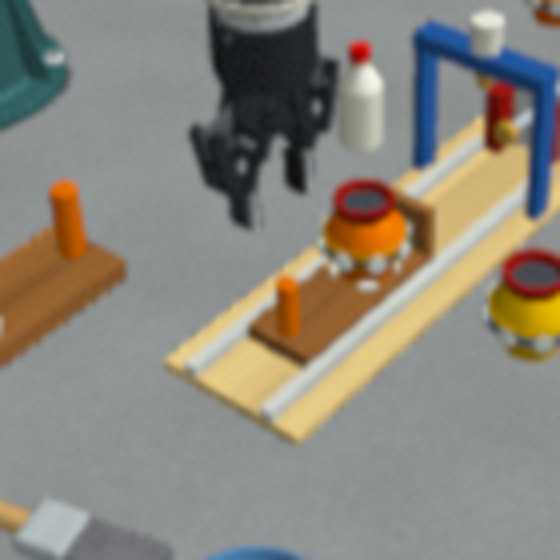

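The wrist view shows the post top at about (242,204), within a few pixels of the predicted (245,202), with the fingers either side of it in column. Side and scene show the hand above the post. I'll refine with the wrist view.

```bash
python3 - <<'E'
from st import *
from h import *
d=dict(np.load("wrist1.npz"))
h=cv2.cvtColor(d["frame"],cv2.COLOR_RGB2HSV)[170:225,220:265]
m=((h[...,0]>4)&(h[...,0]<17)&(h[...,1]>200)&(h[...,2]>200)).astype(np.uint8)
k,l,s,c=cv2.connectedComponentsWithStats(m); i=1+s[1:,4].argmax(); print(s[i]+[220,170,0,0,0],c[i]+[220,170])
p=onz(d,(242,204),.078); print(p)
q=onz(d,c[i]+[220,170],.053+.01); print(q)
to([.540,-.1685,.037])
E
```

```text
2.175 [ 0.5377 -0.1755  0.1531] gap 0.05161486161999275 F [ 0.5089 -0.2641  0.8367]
[[-0.1108  0.0042  0.9938]
 [-0.9938 -0.0022 -0.1108]
 [ 0.0017 -1.      0.0044]]Traceback (most recent call last):
  File "<stdin>", line 6, in <module>
ValueError: attempt to get argmax of an empty sequence
```

```bash
python3 - <<'E'
from st import *
from h import *
d=dict(np.load("wrist1.npz"))
h=cv2.cvtColor(d["frame"],cv2.COLOR_RGB2HSV)[170:225,220:265]
print(h[34,22])
m=((h[...,0]>4)&(h[...,0]<18)&(h[...,1]>215)&(h[...,2]>140)).astype(np.uint8)
k,l,s,c=cv2.connectedComponentsWithStats(m)
for i in range(1,k): print(s[i]+[220,170,0,0,0],c[i]+[220,170])
for p in ((242,205),(241,204)): print(onz(d,p,.078))
to([.540,-.1685,.037])
E
```

```text
2.175 [ 0.5377 -0.1755  0.1531] gap 0.05161486161999275 F [ 0.5089 -0.2641  0.8367]
[[-0.1108  0.0042  0.9938]
 [-0.9938 -0.0022 -0.1108]
 [ 0.0017 -1.      0.0044]]
[ 16 247 181]
[231 180  20  32 384] [239.9818 198.5911]
[ 0.5372 -0.167   0.078 ]
[ 0.5381 -0.1663  0.078 ]
tool shift [-0.0074  0.1161  0.001 ] frac [-0.0184  0.2902  0.0024]
```

```bash
python3 -m creep '[-0.018,0.04,0.002,0,0.4, 0,0.06,0,0,0.4, 0,0.06,0,0,0.4, 0,0.06,0,0,0.4, 0,0.03,0,0,0.4, 0,0,0,0,0.4]'; python3 - <<'E'
from st import *
from h import *
to([.539,-.168,.040])
for n in ["scene","side","wrist"]:
    d=manip.get_image(n); f=d["frame"][:,:,::-1].copy()
    if n=="wrist": cv2.imwrite("pics/w2.png",f)
    else:
        q=proj(d,[[.539,-.170,.078]])[0]
        x,y=int(q[0]),int(q[1]); cv2.imwrite(f"pics/{n}2.png",cv2.resize(f[y-50:y+50,x-50:x+50],None,fx=5,fy=5,interpolation=cv2.INTER_CUBIC))
E
```

```text
t: 2.92
ee_pos: [0.5407, -0.1711, 0.0513]
ee_rot: [[-0.116, 0.01, 0.993], [-0.993, -0.005, -0.116], [0.003, -1.0, 0.01]]
ft_force: [-0.1, -0.3, -0.3]
finger_gap: 0.051
2.925 [ 0.5407 -0.1711  0.0513] gap 0.05098930913791633 F [-0.0939 -0.3341 -0.2999]
[[-0.1164  0.01    0.9932]
 [-0.9932 -0.0046 -0.1164]
 [ 0.0034 -0.9999  0.0105]]
tool shift [-0.0029  0.0113 -0.0022] frac [-0.0073  0.0283 -0.0055]
```

View pics/w2.png

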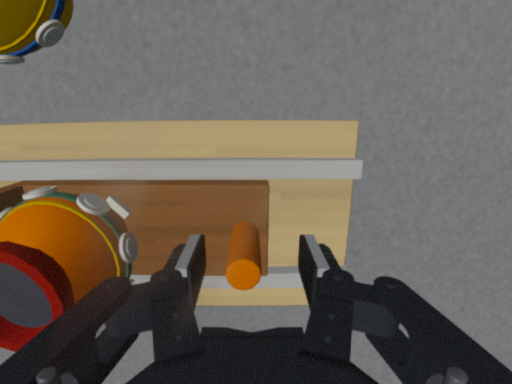

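View pics/scene2.png

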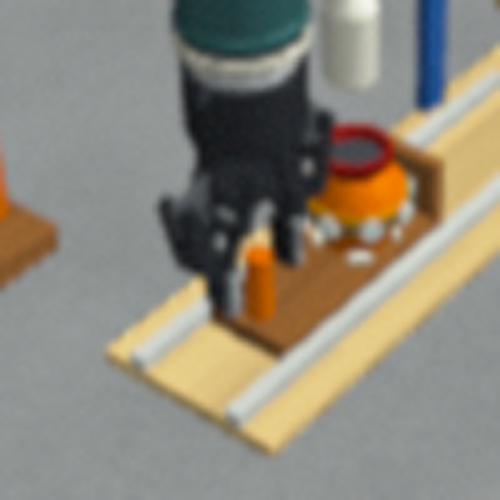

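View pics/side2.png

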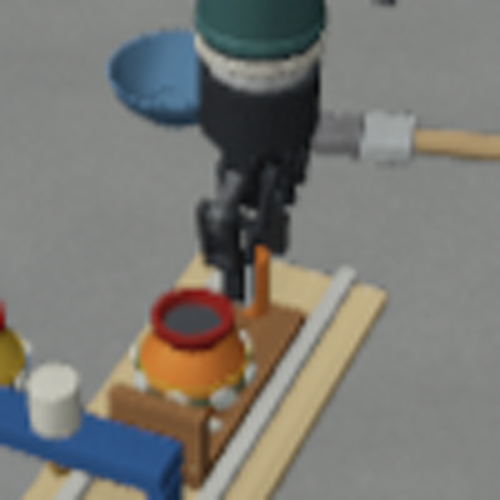

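The wrist view puts the post between the pads (post top at about (244,272), gap centred on column 252), about 3 mm off centre. Before descending further I check the cross-jaw offset by projecting the tool axis.

```bash
python3 - <<'E'
from st import *
from h import *
d=manip.get_image("wrist"); o2=manip.get_obs()
p,R=o2["ee_pos"],o2["ee_rot"]
h=cv2.cvtColor(d["frame"],cv2.COLOR_RGB2HSV)[210:300,215:275]
m=((h[...,0]>4)&(h[...,0]<18)&(h[...,1]>215)&(h[...,2]>140)).astype(np.uint8)
k,l,s,c=cv2.connectedComponentsWithStats(m)
for i in range(1,k):
    if s[i,4]>50: print(s[i]+[215,210,0,0,0],c[i]+[215,210])
print("TCP px",proj(d,p),"grasp",proj(d,p-R[:,1]*.0187),"z=.078 on axis",proj(d,p-R[:,1]*(.078-p[2])))
q=onz(d,(244,272),.078);print(q, R.T@(q-p))
E
```

```text
3.075 [ 0.5419 -0.1715  0.0528] gap 0.051079841091469 F [-0.2079  0.5052  0.588 ]
[[-0.1162  0.0125  0.9932]
 [-0.9932 -0.0058 -0.1161]
 [ 0.0043 -0.9999  0.0131]]
[231 224  11  20  89] [235.573  232.8876]
[226 258  35  32 801] [242.6529 273.6954]
TCP px [[252.1919 245.8321]] grasp [[252.2382 263.1948]] z=.078 on axis [[252.2566 270.1018]]
[ 0.5412 -0.1674  0.078 ] [-0.0039 -0.0251 -0.001 ]
```

```bash
python3 -m creep '[-0.01,0.04,-0.002,0,0.4, 0,0,0,0,0.9, 0,0,0,0,0.9, 0,0,0,0,0.9, 0,0,0,0,0.9]' 80; python3 - <<'E'
from st import *
from h import *
d=manip.get_image("wrist"); cv2.imwrite("pics/w3.png",d["frame"][:,:,::-1])
E
```

```text
t: 3.75
ee_pos: [0.5431, -0.1675, 0.0375]
ee_rot: [[-0.116, 0.016, 0.993], [-0.993, -0.007, -0.116], [0.005, -1.0, 0.016]]
ft_force: [0.8, -0.0, -0.1]
finger_gap: 0.0159
3.75 [ 0.5431 -0.1675  0.0375] gap 0.01593444132000133 F [ 0.7604 -0.0414 -0.0574]
[[-0.116   0.0157  0.9931]
 [-0.9932 -0.0068 -0.1159]
 [ 0.005  -0.9999  0.0163]]
```

View pics/w3.png

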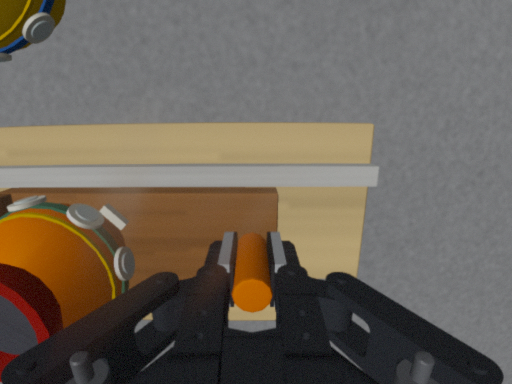

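Gripped: the post sits between the pads at (253,275). I start the push gently along tool -x.

```bash
python3 -m creep '[-0.02,0,0,0,0.9, -0.04,0,0,0,0.9, -0.05,0,0,0,0.9, -0.05,0,0,0,0.9, -0.03,0,0,0,0.9]' ; python3 - <<'E'
from st import *
from h import *
for n in ["scene","side"]:
    d=manip.get_image(n); f=d["frame"][:,:,::-1].copy()
    q=proj(d,[[.55,-.05,.078]])[0]
    x,y=int(q[0]),int(q[1]); cv2.imwrite(f"pics/{n}4.png",cv2.resize(f[y-70:y+70,x-70:x+70],None,fx=4,fy=4,interpolation=cv2.INTER_CUBIC))
E
```

```text
t: 4.42
ee_pos: [0.5532, -0.088, 0.0377]
ee_rot: [[-0.117, 0.017, 0.993], [-0.993, -0.008, -0.117], [0.006, -1.0, 0.018]]
ft_force: [-0.5, -3.3, 2.2]
finger_gap: 0.0162
4.425 [ 0.5532 -0.088   0.0377] gap 0.016180656585745724 F [-0.5041 -3.2634  2.2158]
[[-0.1167  0.0174  0.993 ]
 [-0.9931 -0.0083 -0.1166]
 [ 0.0062 -0.9998  0.0183]]
```

View pics/scene4.png

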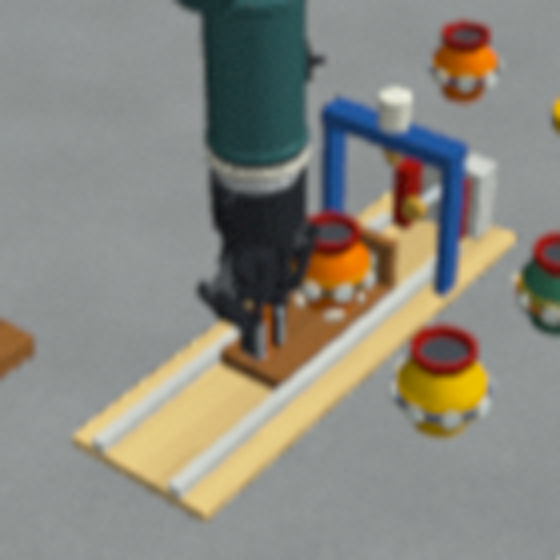

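View pics/side4.png

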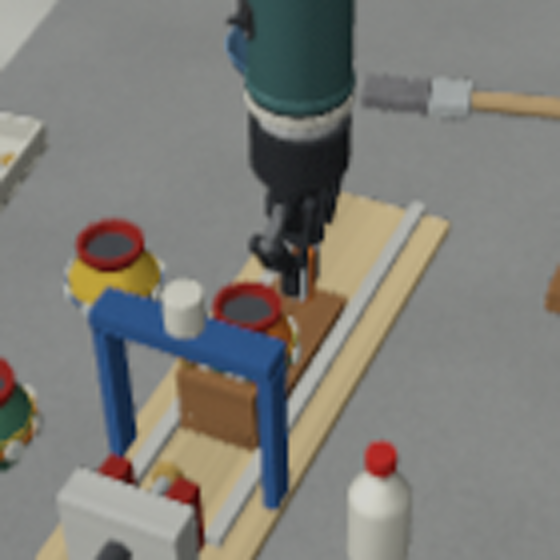

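The carrier slides flat in the channel with the pot still upright in its nest; the nose is at the bridge legs and drag is about 3 N. Carrying on towards the plunger.

```bash
python3 -m creep '[-0.03,0,0,0,0.9, -0.04,0,0,0,0.9, -0.04,0,0,0,0.9, -0.03,0,0,0,0.9]' ;python3 -m creep '[-0.01,0,0,0,0.9]';python3 -m creep '[-0.01,0,0,0,0.9]'
```

```text
t: 5.03
ee_pos: [0.5604, -0.0299, 0.0375]
ee_rot: [[-0.118, 0.018, 0.993], [-0.993, -0.008, -0.118], [0.006, -1.0, 0.019]]
ft_force: [0.9, -4.1, 2.4]
finger_gap: 0.0162
t: 5.15
ee_pos: [0.5609, -0.025, 0.0375]
ee_rot: [[-0.117, 0.018, 0.993], [-0.993, -0.008, -0.116], [0.006, -1.0, 0.019]]
ft_force: [-0.2, -3.1, 3.2]
finger_gap: 0.0163
t: 5.28
ee_pos: [0.5615, -0.0208, 0.0375]
ee_rot: [[-0.116, 0.018, 0.993], [-0.993, -0.009, -0.116], [0.006, -1.0, 0.019]]
ft_force: [-0.2, -3.8, 3.3]
finger_gap: 0.016
```

```bash
for i in 1; do python3 -m creep '[-0.01,0,0,0,0.9]'|grep -E "pos|force"; python3 -m creep '[-0.01,0,0,0,0.9]'|grep -E "pos|force"; python3 -m creep '[-0.01,0,0,0,0.9]'|grep -E "pos|force"; python3 -m creep '[-0.01,0,0,0,0.9]'|grep -E "pos|force"; done
```

```text
ee_pos: [0.562, -0.017, 0.0376]
ft_force: [-1.3, -10.1, 2.6]
ee_pos: [0.5626, -0.0143, 0.0377]
ft_force: [-1.0, -10.5, 3.6]
ee_pos: [0.5632, -0.0119, 0.0378]
ft_force: [-1.8, -10.8, 5.4]
ee_pos: [0.5637, -0.0097, 0.038]
ft_force: [-2.2, -12.3, 5.2]
```

```bash
python3 -m creep '[-0.01,0,-0.001,0,0.9]'|grep -E "pos|force"; python3 -m creep '[-0.01,0,-0.001,0,0.9]'|grep -E "pos|force"; python3 -m creep '[-0.01,0,-0.001,0,0.9]'|grep -E "pos|force"; python3 -m creep '[-0.01,0,-0.001,0,0.9]'|grep -E "pos|force"
```

```text
ee_pos: [0.5639, -0.0076, 0.0383]
ft_force: [-1.1, -13.4, 5.8]
ee_pos: [0.5642, -0.0057, 0.0386]
ft_force: [-2.2, -13.2, 5.5]
ee_pos: [0.5646, -0.004, 0.0391]
ft_force: [-2.2, -13.3, 6.3]
ee_pos: [0.5647, -0.0023, 0.0394]
ft_force: [-2.1, -14.1, 7.2]
```

```bash
python3 -m creep '[-0.01,0,-0.001,0,0.9]'|grep -E "pos|force"; python3 -m creep '[-0.01,0,-0.001,0,0.9]'|grep -E "pos|force"; python3 - <<'E'
from st import *
from h import *
for n in ["scene","side"]:
    d=manip.get_image(n); f=d["frame"][:,:,::-1].copy(); np.savez(f"{n}5.npz",**d)
    q=proj(d,[[.565,.1,.078]])[0]
    x,y=int(q[0]),int(q[1]); cv2.imwrite(f"pics/{n}5.png",cv2.resize(f[y-50:y+50,x-60:x+50],None,fx=5,fy=5,interpolation=cv2.INTER_CUBIC))
E
```

```text
ee_pos: [0.5649, -0.0008, 0.0398]
ft_force: [-2.0, -15.0, 7.8]
ee_pos: [0.5651, 0.0007, 0.0402]
ft_force: [-2.8, -16.0, 7.4]
6.525 [0.5651 0.0007 0.0402] gap 0.016082652985818607 F [ -2.8271 -15.9679   7.4203]
[[-0.1116  0.0194  0.9936]
 [-0.9932 -0.0344 -0.1109]
 [ 0.032  -0.9992  0.0231]]
```

View pics/scene5.png

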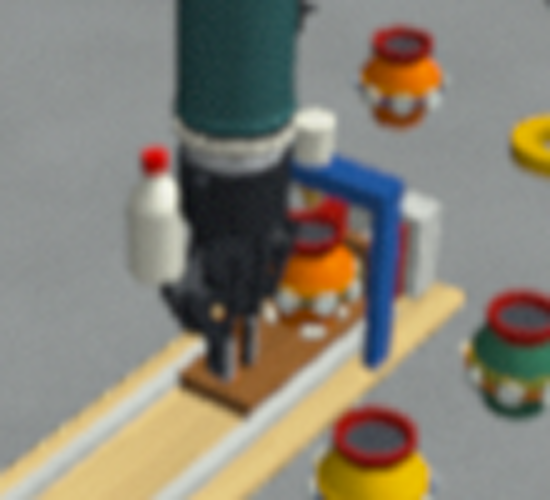

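View pics/side5.png

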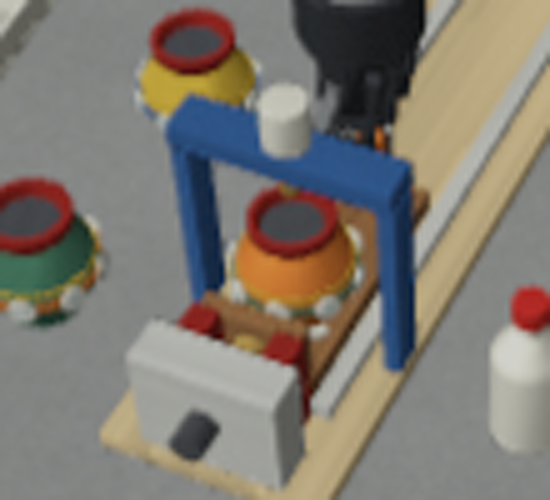

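The pot is under the bridge, and the nose in the side crop at about (255,318) is nearly at the red posts. The tool has pitched by about 0.03 rad, though, so before pressing further I'll check whether the carrier's tail has lifted, using wrist depth on the board against the bed.

```bash
python3 - <<'E'
from st import *
from h import *
d=manip.get_image("wrist"); np.savez("wrist6.npz",**d); cv2.imwrite("pics/w6.png",d["frame"][:,:,::-1])
D=d["depth"]; H,W=D.shape
v,u=np.mgrid[:H,:W]
p=cv2.undistortPoints(np.stack([u,v],-1).reshape(-1,1,2).astype(float),d["mtx"],np.array([float(d["k1"]),0,0,0]))[:,0].reshape(H,W,2)
C=np.dstack([p*D[...,None],D]); X=(C-d["t"])@d["R"]; np.save("X6.npy",X)
for y in range(140,260,15): print(y,[tuple(np.round(X[y,x]*1000).astype(int)) for x in range(140,360,30)])
E
```

```text
6.625 [0.5651 0.0008 0.0403] gap 0.016192680275821172 F [ -1.859  -15.0852   6.9813]
[[-0.1116  0.0195  0.9936]
 [-0.9932 -0.0342 -0.1109]
 [ 0.0318 -0.9992  0.0232]]
140 [(np.int64(629), np.int64(60), np.int64(13)), (np.int64(627), np.int64(43), np.int64(11)), (np.int64(625), np.int64(25), np.int64(12)), (np.int64(623), np.int64(7), np.int64(12)), (np.int64(621), np.int64(-11), np.int64(12)), (np.int64(618), np.int64(-29), np.int64(12)), (np.int64(616), np.int64(-48), np.int64(12)), (np.int64(615), np.int64(-66), np.int64(13))]
155 [(np.int64(620), np.int64(63), np.int64(12)), (np.int64(618), np.int64(44), np.int64(13)), (np.int64(616), np.int64(26), np.int64(12)), (np.int64(614), np.int64(8), np.int64(12)), (np.int64(611), np.int64(-10), np.int64(12)), (np.int64(609), np.int64(-28), np.int64(13)), (np.int64(607), np.int64(-47), np.int64(12)), (np.int64(605), np.int64(-66), np.int64(13))]
170 [(np.int64(613), np.int64(61), np.int64(22)), (np.int64(610), np.int64(44), np.int64(21)), (np.int64(608), np.int64(26), np.int64(21)), (np.int64(606), np.int64(9), np.int64(22)), (np.int64(604
[... 1309 characters left out ...]
np.int64(30)), (np.int64(576), np.int64(48), np.int64(30)), (np.int64(574), np.int64(30), np.int64(31)), (np.int64(573), np.int64(13), np.int64(32)), (np.int64(570), np.int64(-5), np.int64(30)), (np.int64(560), np.int64(-25), np.int64(12)), (np.int64(557), np.int64(-45), np.int64(12)), (np.int64(555), np.int64(-65), np.int64(13))]
245 [(np.int64(569), np.int64(68), np.int64(30)), (np.int64(567), np.int64(50), np.int64(30)), (np.int64(565), np.int64(32), np.int64(31)), (np.int64(577), np.int64(11), np.int64(60)), (np.int64(568), np.int64(-4), np.int64(47)), (np.int64(570), np.int64(-19), np.int64(54)), (np.int64(546), np.int64(-44), np.int64(13)), (np.int64(543), np.int64(-65), np.int64(12))]
```

View pics/w6.png

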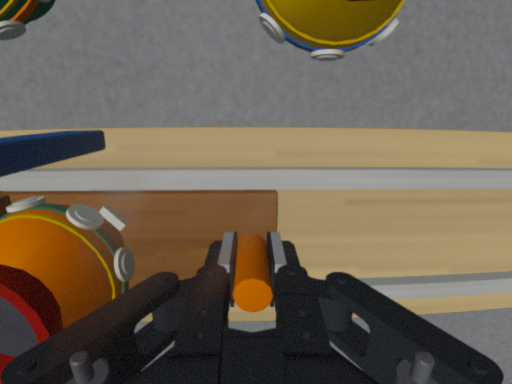

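The depth says the board top is at 30–31.5 mm near the tail instead of 28: the tail has lifted about 3 mm (0.02 rad), dragged up by the pitching pads. I'll relax the grip so the carrier can settle, and press slightly down.

```bash
cat > flat.py <<'E'
from st import *
from h import *
import sys
d=manip.get_image("wrist")
D=d["depth"]; H,W=D.shape
v,u=np.mgrid[:H,:W]
p=cv2.undistortPoints(np.stack([u,v],-1).reshape(-1,1,2).astype(float),d["mtx"],np.array([float(d["k1"]),0,0,0]))[:,0].reshape(H,W,2)
X=(np.dstack([p*D[...,None],D])-d["t"])@d["R"]
uu=np.array([.1085,.9941,0]);vv=np.array([-.9941,.1085,0]);O=np.array([.5572,-.001,0])
Y=X-O; s=Y@uu;l=Y@vv;z=X[...,2]
def fit(m):
    A=np.stack([s[m],l[m],np.ones(m.sum())],1); return np.linalg.lstsq(A,z[m],rcond=None)[0],m.sum()
ok=D>0
# pixel window on the board behind the pot, clear of the fingers
b=np.zeros_like(ok); b[195:238,135:268]=1
b&=ok&(z>.024)&(z<.038)&(abs(l)<.027)
bed=ok&(abs(z-.012)<.004)&(abs(abs(l)-.055)<.01)
f,n=fit(b); g,k=fit(bed)
print("board slope(pitch,roll)",f[:2]-g[:2],"n",n,k)
tail=s[b].min(); 
for q in (tail,tail+.03,tail+.06): print("s",q,"height over bed",(f-g)@[q,-.01,1],"expect .016")
# mid of board: tail+.085
print("centre rise mm",1000*((f-g)@[tail+.085,0,1]-.016),"nose s",tail+.170)
np.save("X.npy",X)
E
python3 -m creep '[-0.006,0.008,-0.001,0,0.9]' 20|grep -E "pos|force|gap"; python3 flat.py
```

```text
ee_pos: [0.5651, 0.0002, 0.0381]
ft_force: [-6.3, -20.4, 19.8]
finger_gap: 0.0158
6.8 [0.5651 0.0002 0.0381] gap 0.015839176849853462 F [ -6.2889 -20.3655  19.7707]
[[-0.1112  0.0196  0.9936]
 [-0.9932 -0.0378 -0.1104]
 [ 0.0354 -0.9991  0.0236]]
board slope(pitch,roll) [-0.0119  0.0153] n 3688 14744
s -0.007112847092573915 height over bed 0.017121486971141686 expect .016
s 0.022887152907426083 height over bed 0.016763968491083168 expect .016
s 0.052887152907426085 height over bed 0.016406450011024646 expect .016
centre rise mm 0.26116452022412195 nose s 0.16288715290742609
```

```bash
python3 -m creep '[-0.01,0,-0.001,0,0.9]'|grep -E "pos|force"; python3 -m creep '[-0.01,0,-0.001,0,0.9]'|grep -E "pos|force";  python3 flat.py
```

```text
ee_pos: [0.5651, 0.0007, 0.0389]
ft_force: [-5.0, -20.4, 14.0]
ee_pos: [0.5653, 0.0014, 0.0399]
ft_force: [-3.7, -20.6, 13.5]
7.1 [0.5653 0.0014 0.0399] gap 0.016167381222359497 F [ -3.6643 -20.5645  13.5278]
[[-0.1106  0.0195  0.9937]
 [-0.9929 -0.0464 -0.1096]
 [ 0.044  -0.9987  0.0245]]
board slope(pitch,roll) [-0.0227  0.0108] n 3687 14449
s -0.005952297062941907 height over bed 0.018954098418153587 expect .016
s 0.02404770293705809 height over bed 0.01827355087720459 expect .016
s 0.05404770293705809 height over bed 0.017593003336255592 expect .016
centre rise mm 1.1341810789024 nose s 0.16404770293705812
```

```bash
python3 -m creep '[-0.014,0.011,-0.002,0,0.9]'|grep -E "pos|force";  python3 flat.py; python3 - <<'E'
from st import *
from h import *
for n in ["scene","side"]:
    d=manip.get_image(n); f=d["frame"][:,:,::-1].copy(); np.savez(f"{n}7.npz",**d)
    q=proj(d,[[.573,.15,.078]])[0]
    x,y=int(q[0]),int(q[1]); cv2.imwrite(f"pics/{n}7.png",cv2.resize(f[y-28:y+28,x-28:x+28],None,fx=10,fy=10,interpolation=cv2.INTER_CUBIC))
E
```

```text
ee_pos: [0.5654, 0.0015, 0.0373]
ft_force: [-9.8, -37.7, 30.8]
7.275 [0.5654 0.0015 0.0373] gap 0.01652318896922922 F [ -9.7901 -37.6509  30.7841]
[[-0.1089  0.0197  0.9939]
 [-0.9927 -0.054  -0.1077]
 [ 0.0515 -0.9983  0.0255]]
board slope(pitch,roll) [-0.0066  0.0153] n 3628 14733
s -0.005994378931713397 height over bed 0.016401853831116423 expect .016
s 0.024005621068286603 height over bed 0.01620420223257298 expect .016
s 0.0540056210682866 height over bed 0.01600655063402954 expect .016
centre rise mm -0.004676501167089064 nose s 0.16400562106828662
7.325 [0.5649 0.0014 0.0371] gap 0.016255722865207017 F [ -6.6284 -29.4655  22.8958]
[[-0.1082  0.0187  0.994 ]
 [-0.9928 -0.0545 -0.107 ]
 [ 0.0522 -0.9983  0.0245]]
```

View pics/scene7.png

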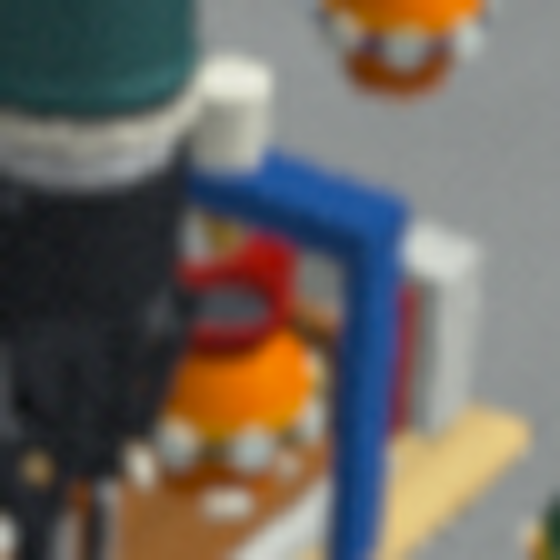

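View pics/side7.png

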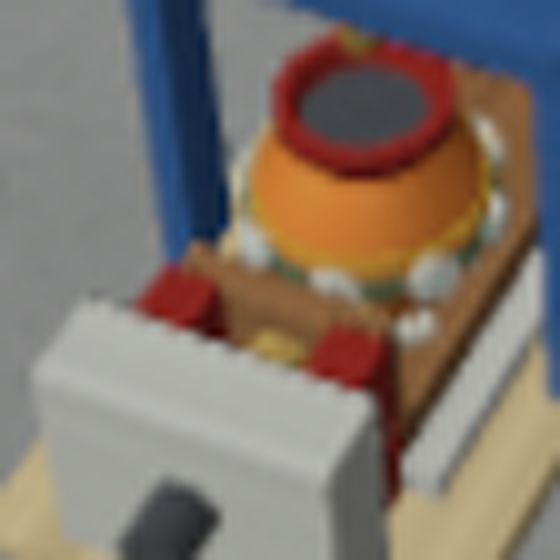

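Pushing with over 30 N no longer moves the carrier (tail at s = -6.0 mm both times), and in the side view the nose meets the red posts' faces at about (215,285) and (330,330). I'll press once more with less down force, to confirm it's the stop rather than friction, and watch whether the force holds.

```bash
python3 -m creep '[-0.014,0.006,-0.001,0,0.9]'|grep -E "pos|force";  python3 flat.py; python3 - <<'E'
from st import *
for i in range(6):
    manip.get_image("side"); q=manip.get_obs(); print(q["t"],q["ee_pos"],q["ft_force"])
E
python3 flat.py
```

```text
ee_pos: [0.5648, 0.0013, 0.037]
ft_force: [-9.5, -30.4, 34.6]
7.55 [0.5648 0.0013 0.037 ] gap 0.01637062351821041 F [ -9.5123 -30.406   34.6366]
[[-0.1052  0.0177  0.9943]
 [-0.9927 -0.0615 -0.1039]
 [ 0.0593 -0.9979  0.024 ]]
board slope(pitch,roll) [-0.0067  0.0159] n 3735 14850
s -0.006158777862999384 height over bed 0.016395271666342952 expect .016
s 0.023841222137000614 height over bed 0.016194906849089277 expect .016
s 0.05384122213700061 height over bed 0.0159945420318356 expect .016
centre rise mm -0.013875036734816576 nose s 0.16384122213700064
7.6 [0.5648 0.0013 0.0371] gap 0.016357376791082987 F [ -7.8502 -32.0058  28.4825]
[[-0.1049  0.0177  0.9943]
 [-0.9927 -0.062  -0.1037]
 [ 0.0598 -0.9979  0.0241]]
7.65 [0.5648 0.0013 0.037 ] [ -8.0929 -31.4348  28.0526]
7.7 [0.5648 0.0013 0.0371] [ -7.3263 -30.8585  28.2481]
7.75 [0.5648 0.0014 0.037 ] [ -7.9037 -29.8998  27.8387]
7.8 [0.5648 0.0013 0.0371] [ -8.3744 -30.2294  27.6261]
7.85 [0.5648 0.0014 0.037 ] [ -7.9407 -30.7643  29.1438]
7.9 [0.5648 0.0014 0.037 ] [ -7.3391 -30.242   28.5612]
7.9 [0.5648 0.0014 0.037 ] gap 0.01621273428175859 F [ -7.3391 -30.242   28.5612]
[[-0.105   0.0179  0.9943]
 [-0.9927 -0.0615 -0.1037]
 [ 0.0593 -0.9979  0.0242]]
board slope(pitch,roll) [-0.0073  0.0178] n 3752 14853
s -0.006257190561546853 height over bed 0.016463303888662954 expect .016
s 0.023742809438453145 height over bed 0.01624323977747807 expect .016
s 0.053742809438453144 height over bed 0.016023175666293184 expect .016
centre rise mm 0.018221581613759447 nose s 0.16374280943845315
```

Forward force is 30 N, but the 28 N downward could be masking friction. Easing the downward part to tell them apart.

```bash
python3 -m creep '[-0.014,0,-0.001,0,0.9]'|grep -E "pos|force";  python3 flat.py;  python3 -m creep '[-0.016,-0.002,-0.001,0,0.9]'|grep -E "pos|force";  python3 flat.py
```

```text
ee_pos: [0.5642, 0.0013, 0.0383]
ft_force: [-5.0, -30.9, 12.9]
8.075 [0.5642 0.0013 0.0383] gap 0.016257322329928405 F [ -4.9612 -30.8592  12.9142]
[[-0.1032  0.0163  0.9945]
 [-0.9924 -0.0688 -0.1019]
 [ 0.0668 -0.9975  0.0233]]
board slope(pitch,roll) [-0.0149  0.0121] n 3880 14562
s -0.00642273488762807 height over bed 0.017726155645789176 expect .016
s 0.023577265112371928 height over bed 0.017278787657969943 expect .016
s 0.05357726511237193 height over bed 0.016831419670150713 expect .016
centre rise mm 0.5800954602859996 nose s 0.16357726511237194
ee_pos: [0.564, 0.0011, 0.04]
ft_force: [-4.2, -38.0, 12.2]
8.25 [0.564  0.0011 0.04  ] gap 0.016389374994131296 F [ -4.2329 -37.9862  12.2236]
[[-0.1001  0.0147  0.9949]
 [-0.992  -0.0782 -0.0987]
 [ 0.0764 -0.9968  0.0225]]
board slope(pitch,roll) [-0.0242  0.0088] n 3933 14506
s -0.00670794871556219 height over bed 0.01942507208850991 expect .016
s 0.023292051284437808 height over bed 0.01870019671893679 expect .016
s 0.05329205128443781 height over bed 0.01797532134936367 expect .016
centre rise mm 1.4594931870408925 nose s 0.16329205128443783
```

38 N forward with only 12 N down and no advance: the nose is on the stop. One last row to level the tail while keeping the push, then check.

```bash
python3 -m creep '[-0.014,0.008,-0.001,0,0.9]'|grep -E "pos|force";  python3 flat.py; python3 - <<'E'
from st import *
from h import *
for i in range(4):
    d=manip.get_image("side"); q=manip.get_obs(); print(q["t"],q["ee_pos"],q["ft_force"],abs(q["dq"]).max())
f=d["frame"][:,:,::-1]; q=proj(d,[[.565,.1,.078]])[0].astype(int)
cv2.imwrite("pics/side8.png",cv2.resize(f[q[1]-45:q[1]+45,q[0]-45:q[0]+45],None,fx=6,fy=6,interpolation=cv2.INTER_CUBIC))
E
```

```text
ee_pos: [0.5647, 0.0007, 0.0388]
ft_force: [-5.7, -28.3, 28.7]
8.425 [0.5647 0.0007 0.0388] gap 0.016332884822182432 F [ -5.6698 -28.2857  28.6783]
[[-0.0988  0.0151  0.995 ]
 [-0.9916 -0.086  -0.0971]
 [ 0.0841 -0.9962  0.0235]]
board slope(pitch,roll) [-0.0184  0.0134] n 3779 14635
s -0.006955358291784614 height over bed 0.018254869328260162 expect .016
s 0.023044641708215387 height over bed 0.017704172600178557 expect .016
s 0.053044641708215386 height over bed 0.01715347587209695 expect .016
centre rise mm 0.8289112918942881 nose s 0.1630446417082154
8.475 [0.5647 0.0008 0.0388] gap 0.016297527349267576 F [ -6.2534 -31.3979  25.2711]
[[-0.0985  0.015   0.995 ]
 [-0.9915 -0.0864 -0.0969]
 [ 0.0845 -0.9961  0.0234]]
8.525 [0.5645 0.0008 0.0388] [ -6.2538 -30.1911  24.0994] 0.37811843068899564
8.575 [0.5645 0.0008 0.0389] [ -6.4947 -30.2438  23.1583] 0.16873981831060683
8.625 [0.5645 0.0008 0.0389] [ -5.7634 -30.4197  22.9672] 0.1580897936778231
8.675 [0.5645 0.0008 0.0389] [ -5.4937 -31.1743  23.6723] 0.11055771523243169
```

View pics/side8.png

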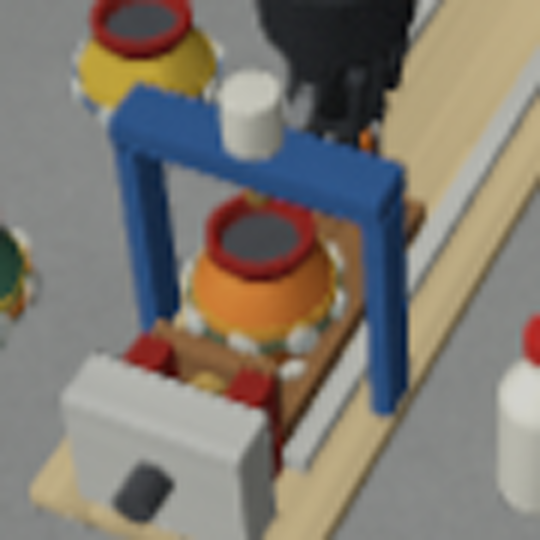

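```bash
python3 - <<'E'
from st import *
from h import *
a=dict(np.load("side7.npz")); a5=dict(np.load("side5.npz")); d=manip.get_image("side")
g=lambda i:cv2.cvtColor(i["frame"],cv2.COLOR_RGB2GRAY).astype(np.float32)
pot=proj(a,[[.567,.10,.08]])[0].astype(int); print(pot)
J=proj(a,[[.567,.095,.09],[.568,.105,.09]]); print("px per 10mm",J[1]-J[0])
def sh(p,q,c,w,h): 
    s=np.s_[c[1]-h:c[1]+h,c[0]-w:c[0]+w]; return cv2.phaseCorrelate(g(p)[s],g(q)[s],cv2.createHanningWindow((2*w,2*h),cv2.CV_32F))
for n,i in(("5->7",a5),("7->7",a)): print(n,sh(i,a,pot,12,12))
print("7->now",sh(a,d,pot,12,12))
hs=proj(a,[[.575,.18,.08]])[0].astype(int); print("housing 7->now",sh(a,d,hs,12,12))
E
```

```text
8.675 [0.5645 0.0008 0.0389] gap 0.01623665797665353 F [ -5.4937 -31.1743  23.6723]
[[-0.0984  0.0149  0.995 ]
 [-0.9916 -0.0859 -0.0968]
 [ 0.0841 -0.9962  0.0232]]
[231 220]
px per 10mm [-1.5933  2.415 ]
5->7 ((-0.13769228506535747, 0.027615280224141614), 0.9844036416874992)
7->7 ((-4.682989995785647e-09, 0.0), 0.9999999985107214)
7->now ((0.08577924975870133, 0.06036244635694743), 1.003897261288431)
housing 7->now ((0.054778842828627106, -0.015493800608718189), 1.002195544540882)
```

```bash
python3 -c "
from plant import manip
print(manip.sign_off()); o=manip.get_obs(); print(o['t'],o['ft_force'],o['finger_gap'])"
```

```text
the job is handed in; nothing more can be done
None
the job is handed in; nothing more can be done
```

I slid the carrier under the bridge by its orange post and pressed its nose onto the red stops. I handed the job in at about 8.7 s, with the gripper still holding and pressing. No verdict was reported.

**Last checks before handing in:**
- **Push:** it held steady at about 30 N forward, of which the plunger takes about 10 N and friction some more. I estimate 6–20 N on the stops. I could not measure the stop force directly.
- **On the stops:** an earlier push of 38 N forward with only 12 N down did not move the carrier, so I took it to be on the stops. The last side views show no backing off.
- **Carrier and pot:** the pot stands upright in its nest under the bridge. The carrier's middle is about 0.8 mm above its seat, pitched about 0.018 rad and rolled about 0.013 rad. All are inside the limits.

**What went wrong or disagreed:**
- **Tail lift:** the tool pitched to about 0.085 rad under load and had lifted the carrier's tail about 3 mm. I lowered the grip to 20 N and pressed down (about 24 N at the end). That cut the lift to about 2 mm but did not remove it.
- **Position readings:** the wrist depth readings drifted back about 1 mm, while the side camera and the computed grasp position showed no movement. I trusted the latter two.
- **Nose position:** my absolute estimate put the nose at 163–164 mm along the jig, against 160 mm at the stops. I put that down to my jig-origin estimate, and relied on the force and lack of movement instead.

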